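# Shut the tool chest

## Robot

A 6-joint arm with a two-finger parallel gripper is mounted at the origin on the work surface. World frame = base frame: x ahead of the robot, y to its left, z up, the work surface at z = 0. Lengths are in m, angles in degrees, forces in N, time in s.
With the tool pointing down it reaches from about 0.375 to 0.75 m from the base axis. Payload 9 kg.
Tool frame: the origin (TCP) lies where the fingers leave the gripper's body, on its centre line; the fingertips stand 73 mm ahead of it and the grasp point (between the pads) lies 54 mm ahead of it (robot.tip_reach is the distance from the TCP to the fingertips, in m); z points along the fingers, y is the line along which they close (so a half turn about z gives the same grasp; the last joint's range is limited). The gripper opens to 85 mm and grips with 20 to 120 N. Pads are 22 mm wide; open, the fingers measure 114 mm over their backs; the gripper's body (76 mm by 85 mm) begins 54 mm behind the grasp point. The pads swing forward as they close: fully open they stand 13 mm farther back than shut.
Start: joints at [51.583, 5.964, 5.575, 89.605, 0, 77.527], TCP at [0.262, 0.54, 0.304] pointing down, gripper open.
Joint ranges: [-171.21, 171.21], [-48.23, 106.86], [-62.78, 66.21], [-105.2, 120.99], [-86.42, 89.51], [-180, 180]. Speed limits (degrees/s): [127.2, 127.2, 147.25, 180, 180, 180].

## Interface

Orientations are given as [roll, pitch, yaw] about the fixed x, y, z axes, in that order (R = Rz(yaw) Ry(pitch) Rx(roll)).
In Python, from plant import robot gives the robot as it stands. Calls block until the motion is done:
- robot.move_pose(position, orientation): joint-space move of the TCP to a pose.
- robot.line_to(position, vel=0.15, rotation=None, guard=None): straight line of the TCP; rotation=None keeps the orientation; vel is the mean speed in m/s. With guard (N) it stops when the force on the tool has changed by that much, and returns True; else False.
- robot.goto_joints(angles): joint-space move.
- robot.set_gripper(opening): finger opening in m; the grip force is fixed at half the most; returns when the fingers have stopped.
- robot.pause(seconds).
- robot.ik(position, orientation): joint angles nearest the present ones, or None.
- robot.observe(): the state.
- robot.grab_frame(name): name is "side" or "top" or "wrist"; returns the picture (384x512x3 uint8, blue, green, red); there is no depth.
- robot.get_calibration(name): a dict with "vertical_fov" (degrees; the focal length in pixels is half the picture's height over the tangent of half this angle, whatever the lens; pixels are square), "cx", "cy" (the principal point, pixels), "rvec" (rotation vector, rad) and "tvec" (3), from world to camera coordinates, as OpenCV has them. Camera axes: x right, y down, z forward; pixel columns grow to the right and rows downward; lengths in m; the calibration is good to about 2 mm. The wrist camera is an equidistant fisheye: a pixel r from the principal point sees the ray r / f radians off the axis. A picture is of the moment at which its call begins: read the wrist's pose just before it. get_calibration takes no time and is no camera call; for the wrist camera it gives the pose at the moment of the call.
A pose or a line that the arm cannot do raises robot.IKError and nothing moves.
- robot.job_done(): hands the job in; it is judged then, once.
The state is a dict: "time": time; "q": joint angles; "qvel": joint speeds; "joint_torque": joint torques, N m; "tool_pos": TCP position; "tcp_rot": TCP orientation; "ft_force": force on the tool from outside, world axes, zero at the start; "torque": the same for the moment, N m; "gripper_width": finger opening in m; "gripper_force": force on a finger pad.
Only numpy, scipy, OpenCV 4.12 (cv2) and the standard library are available. Lean on these libraries where they do the work, as an engineer would, in place of code of your own. Each camera call takes 0.05 s, during which the arm holds its last target. There are 200 camera calls.

## Task

Close up the grey tool chest without gripping anything: with your fingertips, push both of its open drawers fully home, and only then swing the lid over and press it fully shut. Do not pull a drawer farther out, shove the chest along the bench or lift it, and leave the things around it where they are.

Things in the scene. Friction and masses are not known exactly. Their poses are not given: they have to be found in the camera images.
- chest: grey steel tool chest, loose on the bench, about 4.8 kg: 170 deep (its x) x 280 wide (y) x 100 mm tall without lid. Origin: centre of its underside; x points from the drawer front (x = -85 mm) to the back (+85 mm), y to its left drawer, z up. Upper 38 mm: open tray under the lid; below it two drawers side by side. A carrying bail sticks out 22 mm from each end, 75 mm up
- drawer_left (a joint): how far the drawer on the chest's +y side is out, m: 0 fully home, grows as it comes out towards the chest's -x. Slides with about 1.5 N of friction and stays where it is left
- drawer_right (a joint): the same for the drawer on the chest's -y side
- drawer_left_handle (a point): centre of the left drawer's handle: a level steel bar 10 mm thick, 70 mm long along the chest's y, 40 mm above the bench, 28 mm in front of the drawer's front. It moves with the drawer; when home it lies at x = -113, y = +70 mm in the chest's frame. The drawer front is 134 mm wide, 5 to 59 mm above the bench
- drawer_right_handle (a point): the same for the right drawer; with the drawer home it lies at x = -113 mm, y = -70 mm in the chest's frame
- lid (a joint): opening angle of the chest's lid, rad: 0 shut, grows as its front edge swings up and back. Stiff hinge: the lid stays where it is left, and 1 to 3 N at its edge swings it shut
- lid_hinge (a point): middle of the lid's hinge line (along the chest's y), at x = +85, z = 100 mm in the chest's frame. At angle a the lid reaches 170 mm from here: cos(a) towards the chest's -x, sin(a) upwards. The lid is a flat steel plate 8 mm thick, 282 mm wide; its outer face (top when shut) lies 8 mm outside the hinge line
- lid_edge (a point): middle of the lid's free front edge, half-way through its thickness; moves with the lid
- jar: bystander: glass screw jar with a steel cap, 60 mm across, 85 mm tall; origin at the centre of its underside, leave it alone
- reel: bystander: short upright green plastic reel core, 64 mm across, 45 mm tall; origin at the centre of its underside, leave it alone
- heatsink: bystander: finned aluminium heat sink, 90 x 60 x 35 mm; origin at the centre of its underside, leave it alone
- board: bystander: green circuit board standing on edge in a wooden foot, foot 200 x 50 mm, 142 mm tall in all; origin at the centre of its underside, leave it alone
- driver: bystander: screwdriver lying on the bench, about 200 mm long; leave it alone
- bitbox: bystander: closed orange plastic box, 100 x 65 x 30 mm; origin at the centre of its underside, leave it alone
- spanner: bystander: steel spanner lying on the bench behind the chest, about 180 mm long; leave it alone

How it is judged (in metres and radians):
On the way, in this order (a step that is already met when the one before it is completed fails the run):
1. both drawers are fully home while the lid still stands open (value of joint each of drawer_left, drawer_right below 0.004 m and value of joint lid above 0.5 rad), for 0.2 s.
2. the lid is shut (value of joint lid below 0.03 rad), for 0.2 s.
At the end, for the whole second after the job is handed in: Both drawers are within 4 mm of fully home, the lid is within 0.03 rad of shut, the chest stands flat and at rest within 15 mm of where it started, and every bystander is within 30 mm of where it was (value of joint each of drawer_left, drawer_right below 0.004 m and value of joint lid below 0.03 rad and velocity of joint lid below 0.02 rad/s and linear speed of chest below 0.01 m/s and distance of chest from where it was at the start of the episode below 0.015 m and angle between chest's own z axis and vertical below 0.05 rad and distance of each of jar, reel, heatsink, board, driver, bitbox, spanner from where it was at the start of the episode below 0.03 m); the robot touches nothing.
It fails at once if a drawer is pulled farther out (beyond 75 mm) (value of joint any of drawer_left, drawer_right above 0.075 m).
It fails at once if the chest is lifted by more than 12 mm, or shoved by more than 15 mm (height (world z) of chest above 0.012 m or distance of chest from where it was at the start of the episode above 0.015 m).
It fails at once if a bystander is moved or lifted by more than 30 mm (distance of any of jar, reel, heatsink, board, driver, bitbox, spanner from where it was at the start of the episode above 0.03 m).
It also fails if it takes over 59 s, if anything falls off the work surface, if the arm or the gripper's body presses on something with over 40 N, if the wrist force passes 120 N, or if a joint passes its speed limit or range.

## Working session

There is one attempt and no reset: what is moved stays moved. The work goes in short steps, each a Python script; the robot and the scene stay as the last script left them, time stands still between calls to the robot, and variables do not carry over. Pictures are saved under pics/ and viewed, at most 10 in all, crops included, and the job is handed in when it is done.

```bash
mkdir -p pics; ls
python3 - <<'E'
from plant import robot
import cv2
for n in("side","top"):
    im=robot.grab_frame(n); cv2.imwrite(f"pics/{n}0.png",cv2.resize(im,(800,600),interpolation=cv2.INTER_CUBIC)); cv2.imwrite(f"pics/{n}_raw.png",im)
    print(n,robot.get_calibration(n))
o=robot.observe();print(o["time"],o["tool_pos"],o["tcp_rot"],o["ft_force"])
E
```

```text
pics
side {'vertical_fov': 49.29893056595057, 'cx': 258.3572643178788, 'cy': 200.16010290258475, 'rvec': array([ 2.06445299, -0.48603608,  0.24641267]), 'tvec': array([-0.55244062,  0.20387374,  1.27955809])}
top {'vertical_fov': 55.38044475289853, 'cx': 256.1699470394624, 'cy': 195.87219313334984, 'rvec': array([ 2.15882374, -2.18118744,  0.09103347]), 'tvec': array([0.00505987, 0.63341233, 1.09124383])}
0.1 [0.26236999 0.53935702 0.30320169] [-1.7993301e+02 -1.5137288e-02  1.5405329e+02] [ 0.04069682 -0.33982632  0.4544886 ]
```

View pics/top0.png

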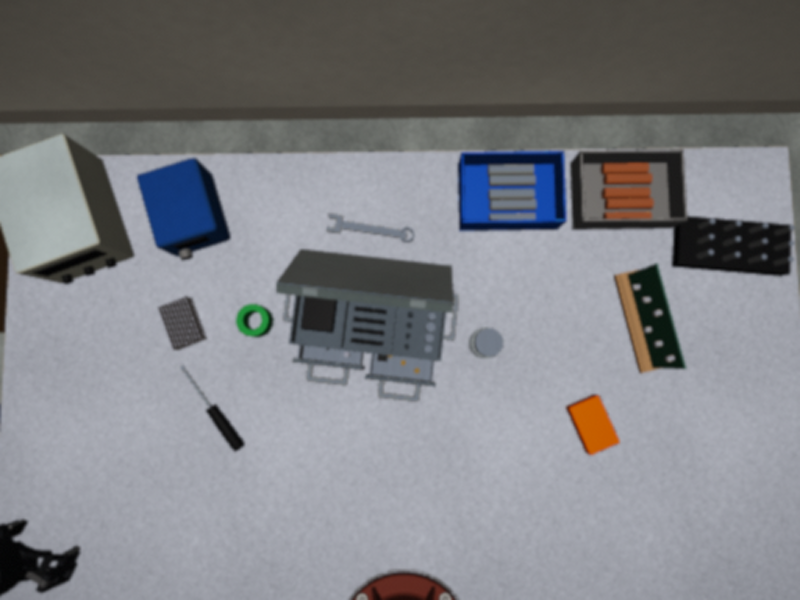

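View pics/side0.png

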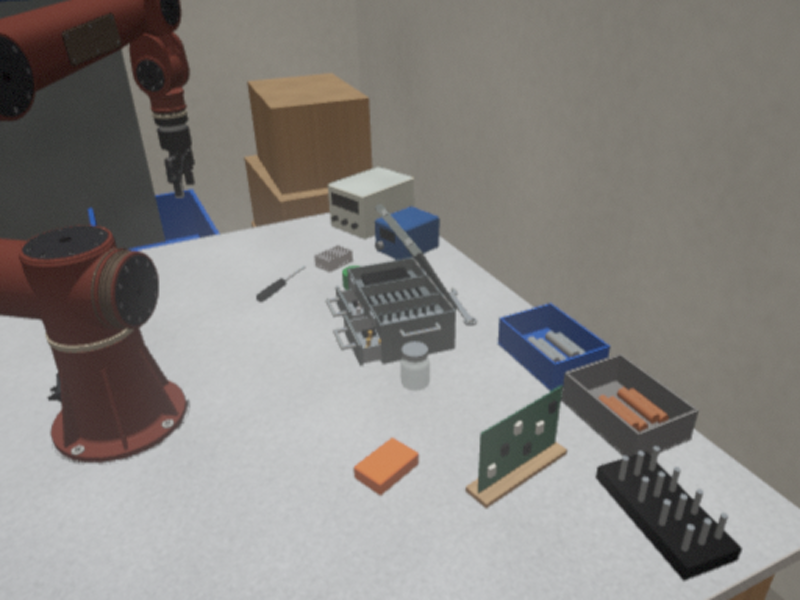

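Top view (800x600 px): the chest's front rim runs from (291,343) to (442,358), the handles are near (328,379) and (399,396), and the lid leans back past vertical. Next I'll crop it for a closer look.

```bash
python3 - <<'E'
import cv2
im=cv2.imread("pics/top_raw.png")[150:270,170:310]
cv2.imwrite("pics/crop.png",cv2.resize(im,(700,600),interpolation=cv2.INTER_CUBIC))
E
cat > h.py <<'E'
import numpy as np,cv2
from plant import robot
def px2w(n,u,v,z):
    c=robot.get_calibration(n);R=cv2.Rodrigues(np.array(c["rvec"]))[0];f=192/np.tan(np.radians(c["vertical_fov"]/2))
    d=R.T@np.array([(u-c["cx"])/f,(v-c["cy"])/f,1]);o=-R.T@np.array(c["tvec"]).ravel()
    return o+d*(z-o[2])/d[2]
E
```

```text
(no output)
```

View pics/crop.png

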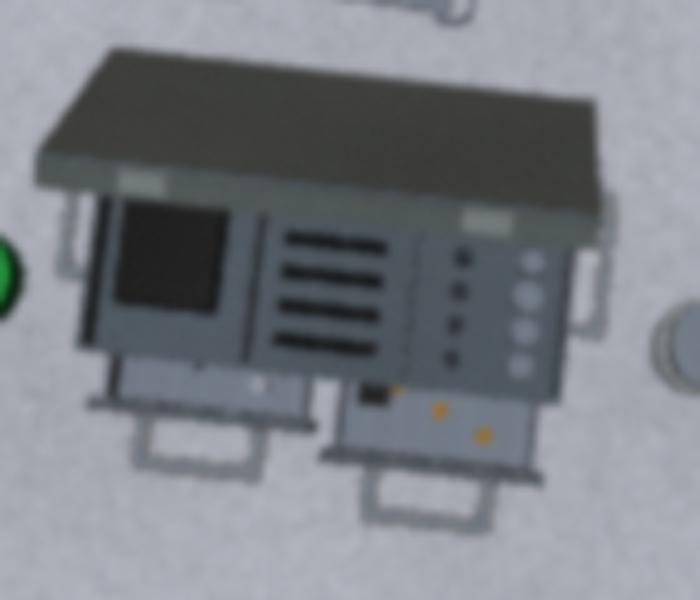

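Crop (5x, offset 170,150): front rim corners are at (78,345) and (557,402), and the handle bars are centred at (198,468) and (427,522). The lid's free edge strip runs from (38,170) to (600,230) and its hinge edge from (112,48) to (595,100). So the lid stands short of vertical.

Run:
```python
from h import *
P=lambda a,b,z:px2w("top",170+(a+.5)/5-.5,150+(b+.5)/5-.5,z)
A,B=P(78,345,.1),P(557,402,.1)
print("front",A,B,np.linalg.norm(A-B))
ey=(A-B)/np.linalg.norm(A-B);ex=np.array([ey[1],-ey[0],0]);print("yaw",np.degrees(np.arctan2(ex[1],ex[0])))
O=(A+B)/2+.085*ex;O[2]=0;print("O",O)
for n,p in(("L",P(198,468,.045)),("R",P(427,522,.045))):print(n,p,"chest",(p-O)@ex,(p-O)@ey)
for a,b in((112,48),(595,100)):
    p=P(a,b,.1);print("hinge",(p-O)@ex,(p-O)@ey)
for z in(.22,.24,.25,.26,.27,.28):
    p,q=P(38,170,z),P(602,228,z);print(z,np.linalg.norm(p-q),((p+q)/2-O)@ex,((p+q)/2-O)@ey)
for n,c in(("jar",(485,341,.085)),("reel",(254,320,.045)),("heats",(182,323,.035)),("drvtip",(183,367,.01)),("drvend",(240,447,.01))):
    print(n,px2w("top",c[0]*.64,c[1]*.64,c[2]))
```

```text
front [0.56383829 0.20137766 0.1       ] [ 0.52870669 -0.07165072  0.1       ] 0.27527935129683073
yaw -7.332177150636144
O [0.63057744 0.05401563 0.        ]
L [0.49149889 0.14011996 0.045     ] chest -0.14893006260446637 0.06765081212993089
R [0.45829659 0.00360453 0.045     ] chest -0.1644385476635952 -0.07198564487813523
hinge 0.08777849971586957 0.14134590262950972
hinge 0.09003306577778114 -0.14003906734527172
0.22 0.28895751403873354 0.0022761968902460673 0.0009557145156793452
0.24 0.282709775659117 0.0002484694131722271 -0.0007257645762505032
0.25 0.27958590646930864 -0.0007653943253646921 -0.0015665041222154342
0.26 0.27646203727950036 -0.0017792580639016114 -0.0024072436681803655
0.27 0.2733381680896921 -0.0027931218024386407 -0.0032479832141453107
0.28 0.27021429889988374 -0.003806985540975561 -0.004088722760110228
jar [ 0.56167954 -0.15797608  0.085     ]
reel [0.60793178 0.28134912 0.045     ]
heats [0.60425175 0.42475264 0.035     ]
drvtip [0.5185649  0.43034639 0.01      ]
drvend [0.36194373 0.31463769 0.01      ]
```

The geometry checks out: rim 275 mm of 280, both handles at y ≈ ±70 mm, and the lid edge at x ≈ 0 gives about 60°. The drawers are out about 36 mm (left) and 51 mm (right). Pushing the drawers now.

```bash
cat >> h.py <<'E'
yaw=-7.33;O=np.array([.6306,.0540,0]);t=np.radians(yaw)
ex=np.array([np.cos(t),np.sin(t),0]);ey=np.array([-np.sin(t),np.cos(t),0]);ez=np.array([0,0,1.])
def tcp(tip,pitch):   # TCP for fingertip centre (chest frame), fingers leaning forward by -pitch
    p=np.radians(-pitch);x,y,z=tip
    return O+x*ex+y*ey+z*ez-robot.tip_reach*(np.sin(p)*ex-np.cos(p)*ez)
E
python3 - <<'E'
from h import *
P=-15;rot=[180,P,yaw]
robot.set_gripper(0)
for y,x0 in((.069,-.149),(-.071,-.164)):
    s=x0-.005-.011-.025
    if y>0: robot.move_pose(tcp((s,y,.15),P),rot)
    else: robot.line_to(tcp((s,y,.15),P),vel=.2)
    robot.line_to(tcp((s,y,.031),P),vel=.12)
    g=robot.line_to(tcp((-.113-.005-.011+.012,y,.031),P),vel=.04,guard=7)
    o=robot.observe();T=np.array(o["tool_pos"])-tcp((0,0,.031),P)
    print(g,"tip x",T@ex,"expected ~-.129; z",T[2],o["ft_force"],o["time"])
    if y<0: cv2.imwrite("pics/home_contact.png",robot.grab_frame("top"))
    robot.line_to(tcp((s,y,.031),P),vel=.12)
    robot.line_to(tcp((s,y,.15),P),vel=.2)
im=robot.grab_frame("top")[150:270,170:310]
cv2.imwrite("pics/after.png",cv2.resize(im,(700,600),interpolation=cv2.INTER_CUBIC));print(robot.observe()["time"])
E
```

```text
True tip x -0.12917250307686126 expected ~-.129; z -0.0009062869603562035 [ 0.53943177 -0.55229527  0.47472877] 6.9583Traceback (most recent call last):
  File "<stdin>", line 7, in <module>
plant.IKError: the arm cannot follow that straight line within its joint ranges
```

Run:
```python
from h import *
for P in(-15,-8,0,8):
  for s in(-.205,-.195):
    print(P,s,[robot.ik(tcp((x,-.071,z),P),[180,P,yaw]) is not None for x,z in((s,.15),(s,.11),(s,.031),(-.13,.031))])
im=robot.grab_frame("top")[150:270,170:310]
cv2.imwrite("pics/after.png",cv2.resize(im,(700,600),interpolation=cv2.INTER_CUBIC))
```

```text
-15 -0.205 [False, False, False, True]
-15 -0.195 [False, False, False, True]
-8 -0.205 [True, True, True, True]
-8 -0.195 [True, True, True, True]
0 -0.205 [True, True, True, True]
0 -0.195 [True, True, True, True]
8 -0.205 [True, True, True, True]
8 -0.195 [True, True, True, True]
```

View pics/after.png

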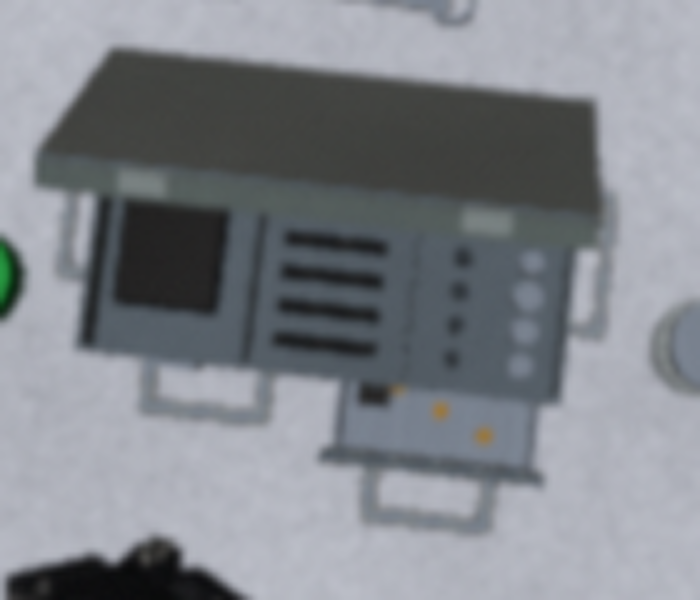

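The left drawer is home (handle bar at about (205,411)) and the chest hasn't moved. The right drawer is still out, so I'll push it with an 8° lean.

Run:
```python
from h import *
P=-8;rot=[180,P,yaw];y=-.071;s=-.200
robot.move_pose(tcp((s,y,.15),P),rot)
robot.line_to(tcp((s,y,.033),P),vel=.12)
g=robot.line_to(tcp((-.117,y,.033),P),vel=.04,guard=7)
o=robot.observe();T=np.array(o["tool_pos"])-tcp((0,0,.033),P)
print(g,"tip x",T@ex,T[2],o["ft_force"],o["time"])
robot.line_to(tcp((s,y,.033),P),vel=.12)
robot.line_to(tcp((s,y,.15),P),vel=.2)
im=robot.grab_frame("top")[150:270,170:310]
cv2.imwrite("pics/after2.png",cv2.resize(im,(700,600),interpolation=cv2.INTER_CUBIC));print(robot.observe()["time"])
for z in(.15,.42):print(robot.ik(tcp((-.2,0,z),0),[180,0,yaw]))
for x,z in((.07,.4),(.07,.22),(-.035,.106)):print(robot.ik(tcp((x,0,z),0),[180,0,yaw]))
```

```text
True tip x -0.12964262597103374 -0.0008526185254939672 [-0.7865615  -0.36747742  0.03437851] 15.9583
17.475
[  -6.72689619  -23.09588229  -29.3127063    83.78317599    0.
 -179.39689619]
[  -6.72689619  -13.48664501    7.29821852  110.78486353    0.
 -179.39689619]
None
[  -6.96300312   24.57533835   25.99617928   91.42084093    0.
 -179.63300312]
[  -6.89707355    6.55808966   -6.82942535   76.61248499    0.
 -179.56707355]
```

View pics/after2.png

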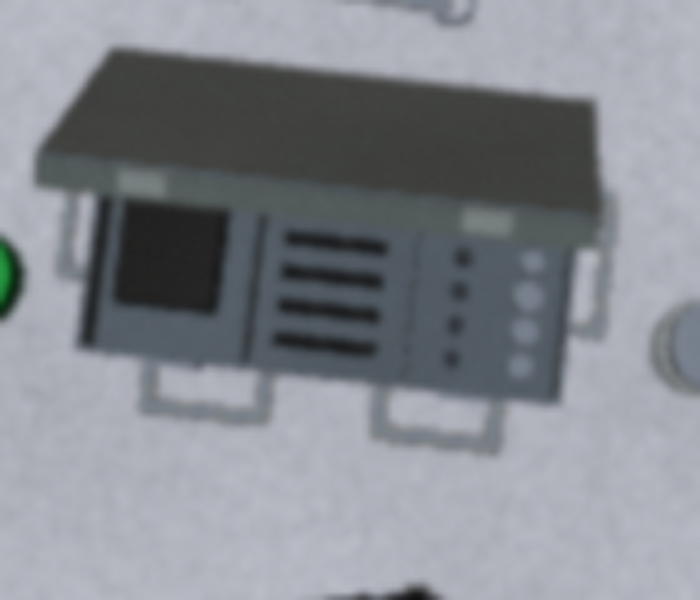

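Both drawers are home, with handle bars at (205,411) and (437,441), and the chest hasn't moved. Next I'll swing the lid along its arc, contacting its outer face from behind.

Run:
```python
from h import *
rot=[180,0,yaw+180]; r=.15
def tip(a,d=0):
    a=np.radians(a); return (.085-r*np.cos(a)+(.008+d)*np.sin(a)+.011,0,.1+r*np.sin(a)+(.008+d)*np.cos(a))
pts=[tip(a) for a in(55,45,35,25,15,8,3)]
st=[(-.17,0,.29),(.06,0,.29),tip(62,.015)]
print([robot.ik(tcp(p,0),rot) is not None for p in st+pts])
if all(robot.ik(tcp(p,0),rot) is not None for p in st+pts):
    o=robot.observe();p=np.array(o["tool_pos"]);p[2]=.36
    robot.line_to(p,vel=.2)
    robot.move_pose(tcp(st[0],0),rot)
    robot.line_to(tcp(st[1],0),vel=.15)
    robot.line_to(tcp(st[2],0),vel=.1)
    f0=np.array(robot.observe()["ft_force"])
    for q in pts:
        g=robot.line_to(tcp(q,0),vel=.08,guard=20)
        o=robot.observe();print(g,np.array(o["ft_force"])-f0,o["time"])
        if g:break
    cv2.imwrite("pics/lid.png",cv2.resize(robot.grab_frame("side")[90:250,180:340],(600,600),interpolation=cv2.INTER_CUBIC))
```

```text
[True, True, True, True, True, True, True, True, True, True]
False [-0.95147953  0.01442584 -0.48807275] 23.7083
False [ 0.58994578 -0.44797492  0.69680933] 24.1833
False [ 0.15623784 -0.32577811  0.11970215] 24.6583
False [ 0.11847079 -0.08570592  0.50343828] 25.1333
False [0.46157225 0.56725278 0.03592397] 25.6083
False [-0.66809986  0.14484408 -0.48691748] 25.9917
False [-0.4886555   0.82070431  0.61506287] 26.3083
```

View pics/lid.png

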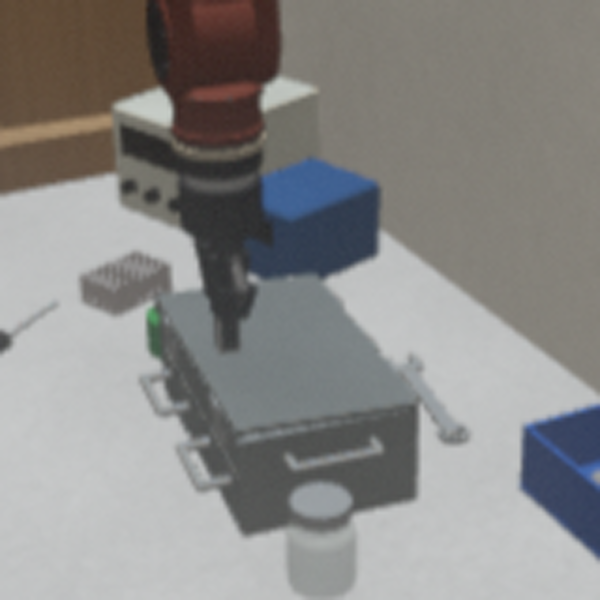

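The lid is nearly flat under the fingertips at (228,345). I'll press it home, retreat and check.

Run:
```python
from h import *
g=robot.line_to(tcp((-.055,0,.096),0),vel=.03,guard=12)
o=robot.observe();z=o["tool_pos"][2]-robot.tip_reach
print(g,"tip z",z,"(shut: .108)",o["ft_force"],o["time"])
robot.pause(.3)
robot.line_to(tcp((-.055,0,.26),0),vel=.12)
robot.move_pose(tcp((-.17,.2,.29),0),[180,0,yaw+180])
print(robot.observe()["time"])
a=robot.grab_frame("side")[90:250,180:340];b=robot.grab_frame("top")[150:270,170:330]
cv2.imwrite("pics/fin.png",np.hstack([cv2.resize(a,(400,400),interpolation=cv2.INTER_CUBIC),cv2.resize(b,(400,300),interpolation=cv2.INTER_CUBIC).__class__(0) if 0 else cv2.copyMakeBorder(cv2.resize(b,(400,300),interpolation=cv2.INTER_CUBIC),0,100,0,0,cv2.BORDER_CONSTANT)]))
```

```text
True tip z 0.10801782824126527 (shut: .108) [-2.48932903e+00  1.14667735e-03  1.00092916e+01] 26.775
29.425
```

View pics/fin.png

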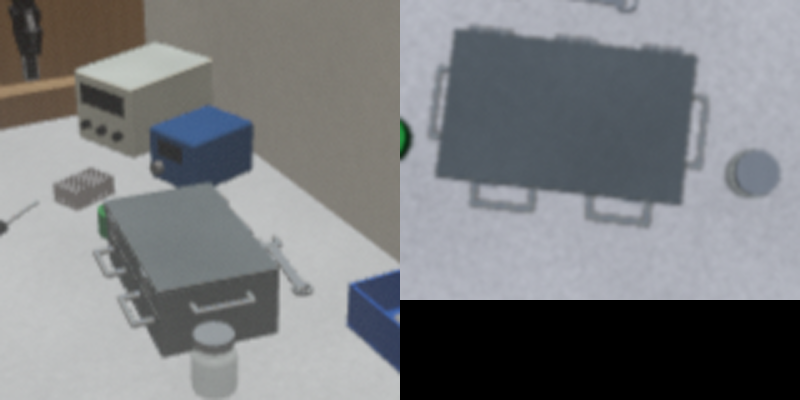

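The lid is flat (tip stopped at 0.108 m, exactly the shut height), both handles are in, the neighbours are undisturbed and the arm is clear.

```bash
python3 -c "
from plant import robot
print(robot.job_done())"
```

```text
the job is handed in; nothing more can be done
None
```

The job is handed in, though no verdict was returned: both drawers were pushed home first, then the lid was pressed shut; the last pictures show the chest and the objects nearest it where they started.

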